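Ease a split gear case apart with a pry wedge

TASK

Take the orange pry wedge from the red tool block and ease the tight gear case open with it: press the wedge straight down into the pry slot at one end of the seam until its guard is nearly on the case, draw it out, then do the same at the other end, so that the blue half stands off evenly by 10 mm or a little more. Pry only with the wedge, never with the gripper, and do not force an end much wider than the pressed-in wedge opens it. Then hang the wedge upright back in the same place in the block and let go.

Things in the scene. Friction and masses are not known exactly. Their poses are not given: they have to be found in the camera images.
- wedge_grip (a point): Middle of the upright handle (26 x 30 x 60 mm, x y z) of the orange wedge, 0.11-0.22 kg, hanging in a red block (fixed, 80 high) between other tools 90 mm apart along x. Guard below: 40 x 76 x 8, underside 38 mm below this point, its y ends resting on the block over a 50 x 52 mm opening. Blade: 34 wide (y), 60 long, tapering both sides in x from 34 mm thick to 4 at the tip, 98 below this point.
- case: Bare-metal half of the case, 200 (y) x 80 x 75 mm, on -x of the upright seam. Origin: mid seam, underside; y along the seam, z up, flat top at z = 75. Pry slots, open through to below: 16 mm wide (x -8 to 8) plus 8 mm chamfers at the top, |y| 46 to 100; push at x 0, y +75 and -75, blade width along y. It floats 20 mm either way along x (1.2 N), centring on the wedge: read it again.
- cover: Blue half, on +x of the seam, same size. Origin: its seam face at the left end (case y = +100), underside; its x in the case frame is the left opening (0 to 1.2 mm at first). A push in a slot opens that end alone (the other by 2 mm at most) and it stays. Yields to about 5 N sideways, about 10 N down on the wedge. Guard down on the case: 12 to 15 mm open; 0.6 mm less per mm the guard is higher.
- cover_right (a point): The same point at the right end of the blue half's seam face (case y = -100 mm, underside); its x in the case frame is the opening of the right end (0 to 1.2 mm at first).
Not all that is in view belongs to the job. Of the things that look like the part that bears wedge_grip, the smallest one is meant.

How it is judged:
On the way, in this order (a step that is already met when the one before it is completed fails the run):
1. the wedge has opened one end of the seam by more than 5 mm, the other end still closer (((x of cover in the frame of case above 0.005 m and x of cover_right in the frame of case below 0.005 m and contact force between wedge and cover above 0.5 N) or (x of cover_right in the frame of case above 0.005 m and x of cover in the frame of case below 0.005 m and contact force between wedge and cover above 0.5 N))), for 0.05 s.
2. the wedge has opened the other end by more than 5 mm too (x of each of cover, cover_right in the frame of case above 0.005 m and contact force between wedge and cover above 0.5 N), for 0.05 s.
At the end, for the whole second after the job is handed in: Both ends of the seam are more than 5 mm open and the two openings differ by less than 10 mm (0.05 rad); the wedge hangs at rest, upright within 10 degrees, within 25 mm of where it hung at the start (x of each of cover, cover_right in the frame of case above 0.005 m and angle between the y axis of case and the y axis of cover, either way round below 0.05 rad and distance of wedge_grip from where it was at the start of the episode below 0.025 m and angle between wedge_grip's own z axis and vertical below 0.17 rad and linear speed of wedge below 0.02 m/s); the robot touches nothing.
It fails at once if the gripper itself pries or strikes the blue half (more than 5 N) (contact force between the fingers and cover above 5 N).
It fails at once if an end is forced more than 24 mm open (x of any of cover, cover_right in the frame of case above 0.024 m).
It also fails if it takes over 58 s, if anything falls off the work surface, if the arm or the gripper's body presses on something with over 40 N, if the wrist force passes 120 N, or if a joint passes its speed limit or range.

ROBOT

A 6-joint arm with a two-finger parallel gripper is mounted at the origin on the work surface. World frame = base frame: x ahead of the robot, y to its left, z up, the work surface at z = 0. Lengths are in m, angles in rad, forces in N, time in s.
With the tool pointing down it reaches from about 0.325 to 0.925 m from the base axis. Payload 3.1 kg.
Tool frame: the origin (TCP) lies between the finger pads; the fingertips stand 11 mm ahead of it and the grasp point (between the pads) lies 8 mm behind it; z points along the fingers, y is the line along which they close (so a half turn about z gives the same grasp; the last joint's range is limited). The gripper opens to 85 mm and grips with 20 to 120 N. Pads are 22 mm wide; open, the fingers measure 114 mm over their backs; the gripper's body (76 mm by 85 mm) begins 54 mm behind the grasp point. The pads swing forward as they close: fully open they stand 13 mm farther back than shut.
Start: joints at [1.202, 0.217, 1.613, -0, 1.311, -0.112], TCP at [0.159, 0.605, 0.242] pointing down, gripper open.
Joint ranges: [-2.75, 2.75], [-0.78, 2.1], [0.31, 2.55], [-1.13, 4.27], [0.13, 2.63], [-2.58, 2.58]. Speed limits (rad/s): [2.79, 2.79, 3.14, 3.14, 3.14, 3.14].

INTERFACE

Orientations are given as a rotation vector (axis times angle).
In Python, from workcell import robot, read_camera gives the robot as it stands. The module is installed in compiled form; this text tells all that it offers.
- The arm moves only by the tool carry_out, never from a script. Its argument "commands" is one flat list of numbers, 7 for each row, row after row: the opening in per cent of the stroke, from 0 (shut) to 100 (fully open), then the shift along the tool's x, y, z in mm, then the turn, a rotation vector about the tool's x, y, z in degrees. In form: [hand, dx, dy, dz, ax, ay, az, hand, dx, dy, dz, ax, ay, az, ...]. A call has 1 to 5 rows; each row is the pose to reach, as a shift and turn from the pose commanded when the call began, along the tool's axes at that moment; what a row does not reach only later rows make up. A row lasts 1/10 s, in which the tool goes at most 50 mm and 8.59 degrees, less where a joint would pass 70% of its speed; a pose out of reach is approached as far as the arm can. A call with a gripper value outside its range is refused whole. The fingers move at their own pace and stop on an object; "grip_force" is the grip in N (left out, the last holds). Time passes only in rows, so rows that repeat a pose let the fingers close. It gives the time, the measured TCP pose, the force, the opening and the grip force at its end, in the units of the state.
- robot.sense(): the state, without advancing time (a new reading comes with each control period).
- read_camera(name): name is "scene" or "top"; returns a dict with "pixels" (400x640x3 uint8, red, green, blue), "intrinsics" (3x3 intrinsics, pixels), "rvec" (rotation vector, rad) and "tvec" (3), from world to camera coordinates, as OpenCV has them. Camera axes: x right, y down, z forward; pixel columns grow to the right and rows downward; lengths in m; the calibration is good to about 2 mm. A picture is of the moment at which its call begins. There is no depth.
- robot.close_job(): hands the job in; it is judged then, once.
The state is a dict: "time": time; "qpos": joint angles; "qvel": joint speeds; "joint_torque": joint torques, N m; "tool_pos": TCP position; "orientation": TCP orientation; "ft_force": force on the tool from outside, world axes, zero at the start; "wrist_torque": the same for the moment, N m; "gripper_width": opening from 0.0 (shut) to 1.0 (fully open); "grasp_force": force on a finger pad.
Only numpy, scipy, OpenCV 4.12 (cv2) and the standard library are available. Lean on these libraries where they do the work, as an engineer would, in place of code of your own. Each camera call takes 0.05 s, during which the arm holds its last target. There are 200 camera calls.

## Working session

There is one attempt and no reset: what is moved stays moved. The work goes in short steps, Python scripts to look and compute and a tool call to move; the robot and the scene stay as the last step left them, time stands still between calls to the robot, and variables do not carry over. Pictures are saved under pics/ and viewed, at most 10 in all, crops included, and the job is handed in when it is done.

Besides the shell and the picture viewer there is one more tool, called after "Request:" as a command line: name --argument value ..., lists and objects as JSON in quotes. carry_out: Moves the arm, as the interface text tells. Its arguments: {"type":"object","properties":{"commands":{"type":"array","items":{"type":"number"}},"grip_force":{"type":"number"}},"required":["commands"]}

```bash
mkdir -p pics; cat > h.py <<'E'
import numpy as np, cv2
from workcell import robot, read_camera
from scipy.spatial.transform import Rotation as R
def snap(name,fn):
    c=read_camera(name); cv2.imwrite(f'pics/{fn}.png',c['pixels'][:,:,::-1]); np.savez(f'pics/{fn}.npz',**c); return c
def load(fn): return np.load(f'pics/{fn}.npz')
def toz(c,uv,z):
    uv=np.atleast_2d(np.array(uv,float)); K=c['intrinsics'];M=cv2.Rodrigues(c['rvec'])[0];t=c['tvec'].ravel()
    d=np.c_[uv,np.ones(len(uv))]@np.linalg.inv(K).T@M; o=-M.T@t
    return o+d*((z-o[2])/d[:,2])[:,None]
def proj(c,P): return cv2.projectPoints(np.atleast_2d(np.array(P,float)),c['rvec'],c['tvec'],c['intrinsics'],None)[0][:,0]
def crop(fn,x0,y0,w,h,k):
    im=cv2.imread(f'pics/{fn}.png')[y0:y0+h,x0:x0+w]; cv2.imwrite(f'pics/{fn}_c{x0}.png',cv2.resize(im,None,fx=k,fy=k,interpolation=cv2.INTER_CUBIC))
def tool():
    s=robot.sense(); return s['tool_pos'],R.from_rotvec(s['orientation']),s
E
python3 - <<'E'
from h import *
a=snap('scene','s0');b=snap('top','t0')
x=np.vstack([cv2.imread('pics/s0.png')]); 
for c in(a,b): print(c['intrinsics'],-cv2.Rodrigues(c['rvec'])[0].T@c['tvec'].ravel())
p,r,s=tool(); print(p,r.as_matrix().round(3),s['time'],s['ft_force'])
E
```

```text
[[500.58084101   0.         325.36933548]
 [  0.         500.58084101 203.01824783]
 [  0.           0.           1.        ]] [0.97557594 0.74021633 0.99698255]
[[472.4038287    0.         323.33291203]
 [  0.         472.4038287  197.19393673]
 [  0.           0.           1.        ]] [0.34420689 0.06413357 1.36672914]
[0.15846169 0.60382198 0.24106958] [[-0.967  0.254 -0.001]
 [ 0.254  0.967 -0.002]
 [ 0.    -0.002 -1.   ]] 0.1 [ 0.06364497 -0.71430102  0.59813221]
```

View pics/s0.png

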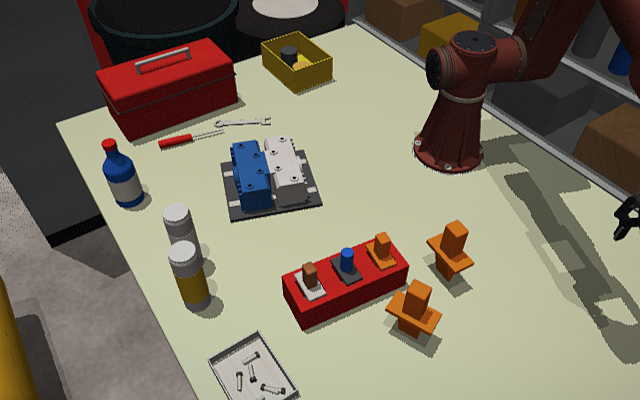

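View pics/t0.png

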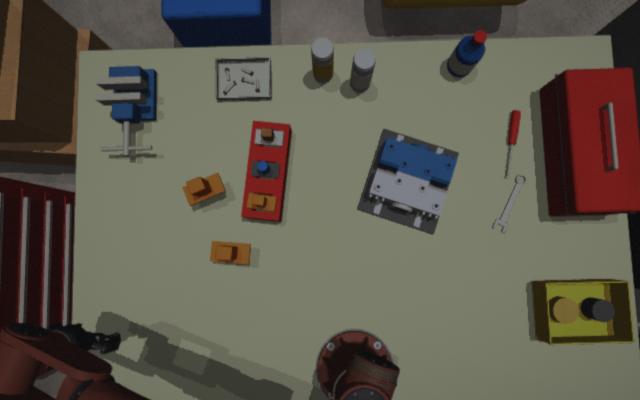

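Candidates: orange wedge in the red block at scene (382,247) / top (262,203), and loose orange ones at top (204,189) and (231,253). The one in the block is the smallest and hangs where described, so I choose it. The case is at top (408,180), blue half away from the robot.

```bash
python3 - <<'E'
from h import *
def up(fn,x0,y0,w,h,k):
    return cv2.resize(cv2.imread(f'pics/{fn}.png')[y0:y0+h,x0:x0+w],None,fx=k,fy=k,interpolation=cv2.INTER_CUBIC)
A=up('t0',240,115,60,110,5) # 300x550
B=up('t0',355,125,100,110,5) #500x550
cv2.imwrite('pics/c1.png',np.hstack([A,B]))
A=up('s0',340,220,80,60,5) # 400x300
B=up('s0',220,125,110,100,5)
cv2.imwrite('pics/c2.png',np.vstack([up('s0',335,220,130,60,5),])) 
cv2.imwrite('pics/c2.png',np.hstack([cv2.resize(up('s0',335,215,60,100,5),(300,500)),B[:, :500]]))
E
```

```text
(no output)
```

View pics/c1.png

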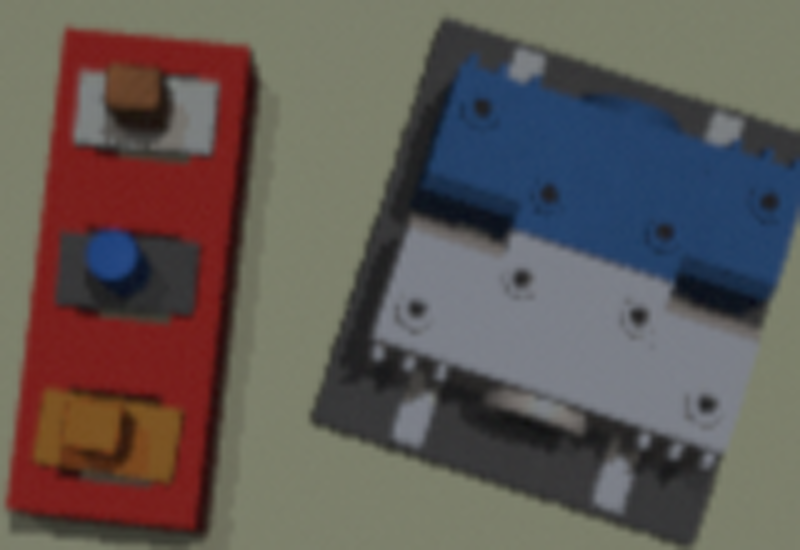

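View pics/c2.png

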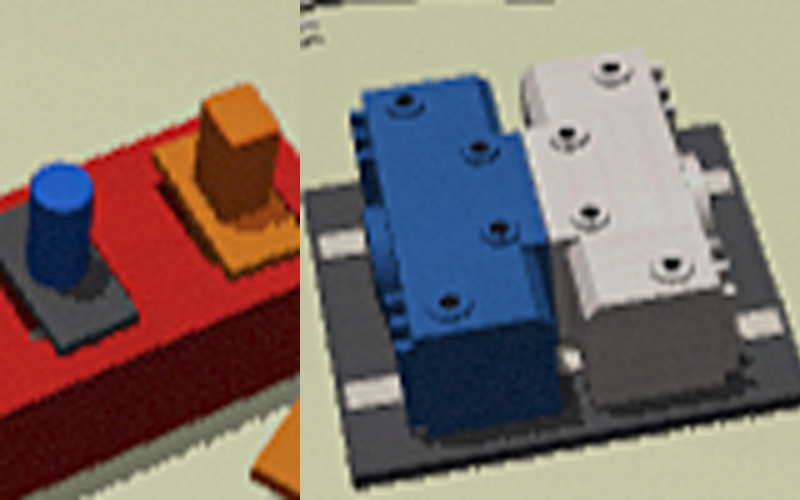

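```bash
python3 - <<'E'
from h import *
t=load('t0');s=load('s0')
T=lambda P:np.array(P)/5+[240,115]
C=lambda P:(np.array(P)-[300,0])/5+[355,125]
S=lambda P:(np.array(P)-[300,0])/5+[220,125]
H=lambda P:np.array(P)/5+[335,215]
def rect(n,W):
    r=cv2.minAreaRect((W[:,:2]*1000).astype(np.float32)); 
    print(n,W.mean(0).round(4),'edges',np.linalg.norm(np.roll(W,-1,0)-W,axis=1).round(4),
     'ang',[round(float(np.degrees(np.arctan2(*(d[1::-1])))),1) for d in np.roll(W,-1,0)-W])
rect('block',toz(t,T([(68,28),(248,47),(197,532),(10,508)]),.08))
rect('guard',toz(t,T([(42,388),(182,405),(172,482),(33,460)]),.088))
rect('htop',toz(t,T([(70,398),(123,402),(118,453),(63,447)]),.148))
rect('htopS',toz(s,H([(202,100),(250,84),(280,120),(232,145)]),.148))
def P(c): return c['intrinsics']@np.c_[cv2.Rodrigues(c['rvec'])[0],c['tvec'].ravel()]
a=C([(482,108),(548,195),(665,232),(770,202),(416,310),(521,278),(638,316),(707,405)])
b=S([(450,303),(501,231),(479,149),(404,103),(672,265),(591,214),(567,135),(611,68)])
X=cv2.triangulatePoints(P(t),P(s),a.T,b.T);X=(X[:3]/X[3]).T;print(X.round(4),X.mean(0))
for z in(.075,.085,.09,X[:,2].mean()):
    W=toz(t,C([(512,232),(680,278)]),z);d=W[0]-W[1];print(z,W.mean(0),np.linalg.norm(d),np.degrees(np.arctan2(d[1],d[0])))
    rect('w',toz(t,C([(372,343),(722,455)]),z))
p,r,st=tool();print(p,st['time'],r.as_euler('ZYX',True))
E
```

```text
block [0.5548 0.2281 0.08  ] edges [0.1011 0.2712 0.1032 0.2693] ang [-97.8, 173.1, 81.2, -7.4]
guard [0.4672 0.2412 0.088 ] edges [0.0771 0.0423 0.0767 0.0396] ang [-98.5, 171.7, 79.5, -7.7]
htop [0.4661 0.24   0.148 ] edges [0.0277 0.0267 0.0288 0.0258] ang [-95.9, 173.7, 82.3, -8.7]
htopS [0.4696 0.2465 0.148 ] edges [0.0238 0.0233 0.0262 0.0275] ang [168.5, 84.8, -2.1, -100.4]
[[ 0.6089 -0.1174  0.0854]
 [ 0.5597 -0.1518  0.0836]
 [ 0.5375 -0.2149  0.0842]
 [ 0.5527 -0.2734  0.0831]
 [ 0.4986 -0.0773  0.0849]
 [ 0.514  -0.1348  0.0852]
 [ 0.4916 -0.1979  0.0843]
 [ 0.4419 -0.2329  0.085 ]] [ 0.52559898 -0.17504547  0.08446171]
0.075 [ 0.52847117 -0.17928101  0.075     ] 0.09549010471793286 72.89294583085282
w [ 0.4497 -0.1487  0.075 ] edges [0.2002 0.2002] ang [-109.4, 70.6]
0.085 [ 0.52704468 -0.17739661  0.085     ] 0.09475086224312665 72.89294583085288
w [ 0.4488 -0.147   0.085 ] edges [0.1986 0.1986] ang [-109.4, 70.6]
0.09 [ 0.52633143 -0.1764544   0.09      ] 0.09438124100572354 72.8929458308529
w [ 0.4484 -0.1462  0.09  ] edges [0.1979 0.1979] ang [-109.4, 70.6]
0.08446171443153483 [ 0.52712146 -0.17749804  0.08446171] 0.0947906545987051 72.8929458308529
w [ 0.4489 -0.1471  0.0845] edges [0.1987 0.1987] ang [-109.4, 70.6]
[0.15846169 0.60382198 0.24106958] 0.1 [ 1.65286919e+02 -1.50214467e-02 -1.79872847e+02]
```

Request:
carry_out --commands '[70,-390,-272,20,0,0,-7,70,-390,-272,20,0,0,-7,70,-390,-272,20,0,0,-7,70,-390,-272,20,0,0,-7,70,-390,-272,20,0,0,-7]' --grip_force 80

```text
time: 0.6
tool_pos: [0.3212, 0.4124, 0.2312]
orientation: [-0.21, -3.134, 0.001]
ft_force: [1.4, 0.0, 0.5]
gripper_width: 0.7
grasp_force: 0.0
```

```bash
cat >> h.py <<'E'
def go(x,y,z,yaw):  # shift/turn (tool axes) to TCP target, yaw = world angle of tool y, pointing down
    p,r,s=tool(); a=np.radians(yaw); Y=np.array([np.cos(a),np.sin(a),0]);Z=np.array([0,0,-1.])
    G=R.from_matrix(np.c_[np.cross(Y,Z),Y,Z])
    print('t',round(s['time'],2),'p',p.round(4),'F',np.round(s['ft_force'],1),'w',round(s['gripper_width'],3),'g',s['grasp_force'],
     '\nshift',(r.inv().apply(np.array([x,y,z])-p)*1e3).round(1),'turn',np.degrees((r.inv()*G).as_rotvec()).round(2))
E
python3 -c "
from h import *
go(.467,.2415,.2,82.5)"
```

```text
t 0.6 p [0.3212 0.4124 0.2312] F [1.4 0.  0.5] w 0.7 g 0.0 
shift [-167.4 -149.9   31.2] turn [-0.03 -0.02 -0.18]
```

Request:
carry_out --commands '[70,-167,-150,31,0,0,0,70,-167,-150,31,0,0,0,70,-167,-150,31,0,0,0,70,-167,-150,31,0,0,0,70,-167,-150,31,0,0,0]'

```text
time: 1.1
tool_pos: [0.4673, 0.2401, 0.1998]
orientation: [-0.216, -3.134, 0.002]
ft_force: [-0.7, 1.3, -0.4]
gripper_width: 0.7
grasp_force: 0.0
```

```bash
python3 -c "
from h import *
go(.467,.2415,.2,82.5)"
```

```text
t 1.1 p [0.4673 0.2401 0.1998] F [-0.7  1.3 -0.4] w 0.7 g 0.0 
shift [ 0.5  1.4 -0.2] turn [-0.08 -0.03 -0.38]
```

Request:
carry_out --commands '[70,0,1,40,0,0,0,70,0,1,75,0,0,0,70,0,1,89,0,0,0,70,0,1,89,0,0,0,10,0,1,89,0,0,0]'

```text
time: 1.6
tool_pos: [0.4665, 0.2447, 0.1126]
orientation: [0.21, 3.134, 0.001]
ft_force: [0.5, 0.4, -0.6]
gripper_width: 0.546
grasp_force: 0.0
```

Request:
carry_out --commands '[10,0,0,0,0,0,0,10,0,0,0,0,0,0,10,0,0,0,0,0,0,10,0,0,0,0,0,0,10,0,0,0,0,0,0]'

```text
time: 2.1
tool_pos: [0.4679, 0.2452, 0.1143]
orientation: [0.21, 3.13, 0.003]
ft_force: [-0.1, 0.3, 6.8]
gripper_width: 0.341
grasp_force: 79.5
```

Request:
carry_out --commands '[10,0,0,-20,0,0,0,10,0,0,-50,0,0,0,10,0,0,-85,0,0,0,10,0,0,-105,0,0,0,10,0,0,-105,0,0,0]'

```text
time: 2.6
tool_pos: [0.4684, 0.2452, 0.2208]
orientation: [0.211, 3.127, 0.005]
ft_force: [0.8, 0.0, -1.4]
gripper_width: 0.345
grasp_force: 79.0
```

```bash
python3 - <<'E'
from h import *
s=snap('scene','s1'); t=snap('top','t1')
a=cv2.resize(s['pixels'][150:350,250:450,::-1],None,fx=2.5,fy=2.5,interpolation=cv2.INTER_CUBIC)
cv2.imwrite('pics/s1c.png',a)
# target left: case frame (0.526,-0.176), y dir 70.3deg
e=np.array([np.cos(np.radians(70.3)),np.sin(np.radians(70.3))])
for k in(75,-75): print(k,np.array([.526,-.176])+e*k/1e3)
q=np.array([.526,-.176])+e*.075
go(q[0],q[1],.215,70.3)
E
```

```text
75 [ 0.55128214 -0.10538971]
-75 [ 0.50071786 -0.24661029]
t 2.7 p [0.4656 0.2442 0.2163] F [-0.6 -0.6 -2.4] w 0.342 g 78.99671673774719 
shift [-131.7 -334.9    1.3] turn [-1.000e-02 -2.000e-02  1.199e+01]
```

View pics/s1c.png

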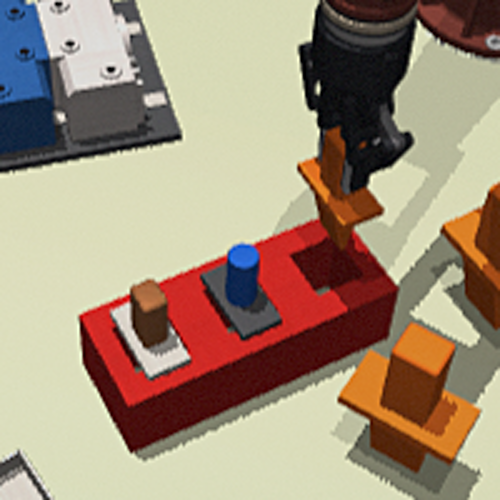

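Request:
carry_out --commands '[10,-17,-42,0,0,0,4,10,-34,-84,0,0,0,8,10,-50,-127,0,0,0,12,10,-68,-170,0,0,0,12,10,-84,-210,0,0,0,12]'

```text
time: 3.2
tool_pos: [0.5195, 0.0231, 0.2139]
orientation: [-0.537, -3.091, 0.001]
ft_force: [0.4, 0.4, -0.4]
gripper_width: 0.343
grasp_force: 79.4
```

```bash
python3 -c "
from h import *
go(.5513,-.1054,.215,70.3)"
```

```text
t 3.2 p [0.5195 0.0231 0.2139] F [ 0.4  0.4 -0.4] w 0.343 g 79.42742586135864 
shift [ -73.3 -110.3   -1.3] turn [-0.07 -0.26 -0.02]
```

Request:
carry_out --commands '[10,-22,-35,0,0,0,0,10,-45,-70,0,0,0,0,10,-65,-100,0,0,0,0,10,-73,-110,0,0,0,0,10,-73,-110,0,0,0,0]'

```text
time: 3.7
tool_pos: [0.5518, -0.1044, 0.2144]
orientation: [-0.541, -3.091, -0.001]
ft_force: [-0.5, 0.3, -1.3]
gripper_width: 0.344
grasp_force: 79.5
```

```bash
python3 - <<'E'
from h import *
go(.5513,-.1054,.215,70.3)
t=snap('top','t2');s=snap('scene','s2')
a=cv2.resize(s['pixels'][90:220,210:340,::-1],(480,480),interpolation=cv2.INTER_CUBIC)
b=cv2.resize(t['pixels'][120:240,355:435,::-1],(320,480),interpolation=cv2.INTER_CUBIC)
cv2.imwrite('pics/s2c.png',np.hstack([a,b]))
E
```

```text
t 3.7 p [ 0.5518 -0.1044  0.2144] F [-0.5  0.3 -1.3] w 0.344 g 79.51783061027527 
shift [ 0.1 -1.1 -0.6] turn [ 0.   -0.23 -0.18]
```

View pics/s2c.png

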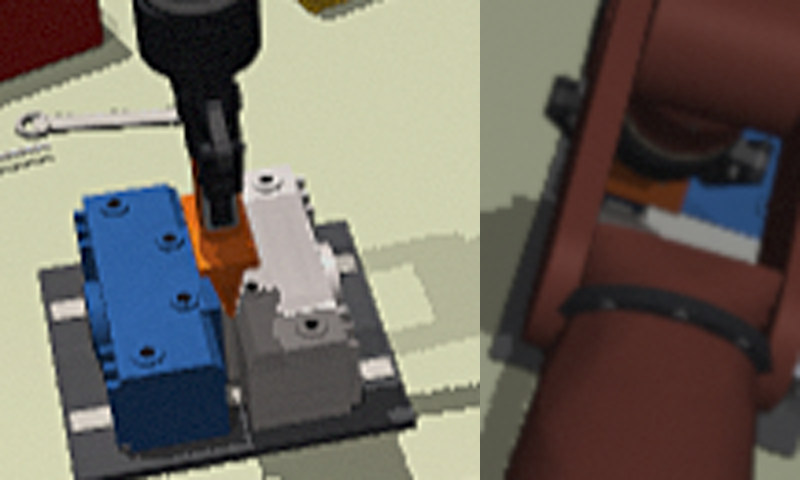

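Request:
carry_out --commands '[10,0,-1,15,0,0,0,10,0,-1,30,0,0,0,10,0,-1,42,0,0,0,10,0,-1,50,0,0,0,10,0,-1,50,0,0,0]'

```text
time: 4.3
tool_pos: [0.5508, -0.1034, 0.1643]
orientation: [-0.536, -3.091, -0.001]
ft_force: [-0.6, 0.5, -1.8]
gripper_width: 0.341
grasp_force: 79.5
```

```bash
python3 - <<'E'
from h import *
s=load('s2');e=np.array([np.cos(np.radians(70.3)),np.sin(np.radians(70.3)),0])
print(proj(s,[np.array([.5518,-.1044,.120])+e*k for k in(-.017,0,.017)]))
E
```

```text
[[269.0230892  165.64724168]
 [270.24387398 170.02530593]
 [271.48622566 174.48071495]]
```

Request:
carry_out --commands '[10,0,0,8,0,0,0,10,0,0,16,0,0,0,10,0,0,22,0,0,0,10,0,0,28,0,0,0,10,0,0,32,0,0,0]'

```text
time: 4.8
tool_pos: [0.5552, -0.1053, 0.1377]
orientation: [0.537, 3.089, -0.001]
ft_force: [-0.1, -0.1, 9.9]
gripper_width: 0.339
grasp_force: 80.7
```

```bash
python3 - <<'E'
from h import *
go(.5513,-.1054,.12,70.3)
E
```

```text
t 4.8 p [ 0.5552 -0.1053  0.1377] F [-0.1 -0.1  9.9] w 0.339 g 80.73072910308838 
shift [ 3.7 -1.5 17.6] turn [ 0.01  0.38 -0.03]
```

Request:
carry_out --commands '[10,0,0,3,0,0,0,10,0,0,6,0,0,0,10,0,0,9,0,0,0,10,0,0,9,0,0,0,10,0,0,9,0,0,0]'

```text
time: 5.3
tool_pos: [0.5564, -0.1057, 0.1296]
orientation: [0.537, 3.086, -0.002]
ft_force: [0.8, -0.7, 7.8]
gripper_width: 0.341
grasp_force: 80.8
```

```bash
python3 - <<'E'
from h import *
go(.5513,-.1054,.12,70.3)
s=snap('scene','s3')
cv2.imwrite('pics/s3c.png',cv2.resize(s['pixels'][100:220,210:330,::-1],(600,600),interpolation=cv2.INTER_CUBIC))
E
```

```text
t 5.3 p [ 0.5564 -0.1057  0.1296] F [ 0.8 -0.7  7.8] w 0.341 g 80.78258156776428 
shift [ 5.  -1.5  9.5] turn [ 0.02  0.56 -0.03]
```

View pics/s3c.png

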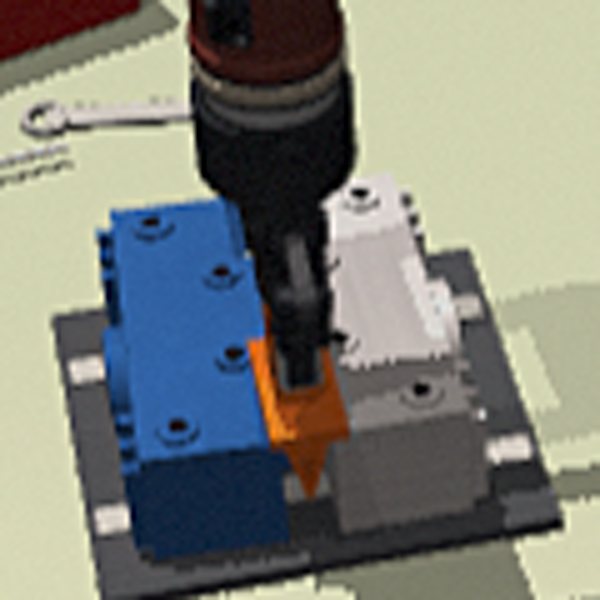

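Request:
carry_out --commands '[10,0,0,3,0,0,0,10,0,0,5,0,0,0,10,0,0,7,0,0,0,10,0,0,7,0,0,0,10,0,0,7,0,0,0]'

```text
time: 5.85
tool_pos: [0.557, -0.1058, 0.1233]
orientation: [0.537, 3.084, -0.002]
ft_force: [1.2, 0.4, 8.5]
gripper_width: 0.346
grasp_force: 81.1
```

Request:
carry_out --commands '[10,0,0,2,0,0,0,10,0,0,4,0,0,0,10,0,0,4,0,0,0,10,0,0,4,0,0,0]'

```text
time: 6.25
tool_pos: [0.5596, -0.1067, 0.1232]
orientation: [0.535, 3.079, -0.004]
ft_force: [1.1, 2.6, 22.5]
gripper_width: 0.342
grasp_force: 82.2
```

Guard has landed (force step at TCP z 0.123). Draw out.

Request:
carry_out --commands '[10,0,0,-12,0,0,0,10,0,0,-35,0,0,0,10,0,0,-65,0,0,0,10,0,0,-95,0,0,0,10,0,0,-98,0,0,0]'

```text
time: 6.75
tool_pos: [0.5551, -0.1052, 0.2172]
orientation: [0.537, 3.087, -0.002]
ft_force: [1.0, 0.4, -0.6]
gripper_width: 0.343
grasp_force: 79.4
```

```bash
python3 - <<'E'
from h import *
p,r,s=tool()
go(.507,-.2475,.215,70.3)
s=snap('scene','s4')
cv2.imwrite('pics/s4c.png',cv2.resize(s['pixels'][100:220,210:330,::-1],(600,600),interpolation=cv2.INTER_CUBIC))
E
```

```text
t 6.75 p [ 0.5551 -0.1052  0.2172] F [ 1.   0.4 -0.6] w 0.343 g 79.43747162818909 
shift [  -2.8 -150.2    2.2] turn [ 0.02  0.48 -0.02]
```

View pics/s4c.png

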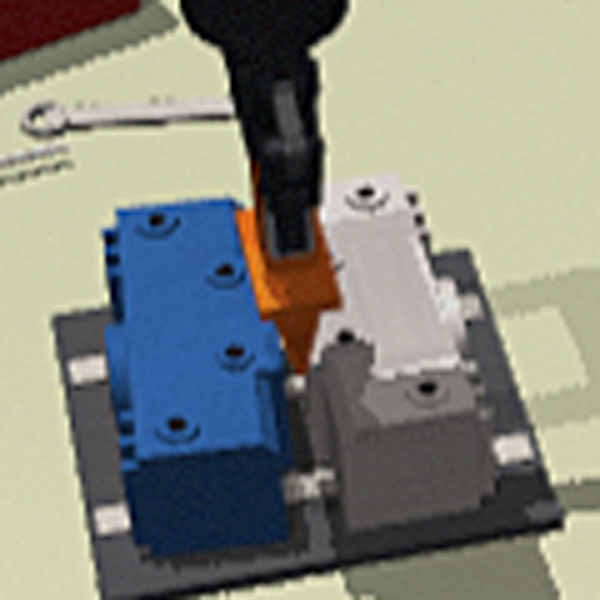

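```bash
python3 - <<'E'
from h import *
s=load('s4')
n=lambda P:toz(s,np.array(P)/5+[210,100],.0845).round(4)
print(n([(427,388),(346,337),(366,193)]), 'blue',n([(177,425),(234,352),(225,271),(157,222)]))
E
```

```text
[[ 0.4947 -0.0768  0.0845]
 [ 0.5096 -0.1341  0.0845]
 [ 0.4383 -0.2307  0.0845]] blue [[ 0.6162 -0.1255  0.0845]
 [ 0.5649 -0.1572  0.0845]
 [ 0.5372 -0.2167  0.0845]
 [ 0.5485 -0.2742  0.0845]]
```

Request:
carry_out --commands '[10,2,-40,0,0,0,0,10,4,-80,0,0,0,0,10,5,-120,0,0,0,0,10,5,-151,0,0,0,0,10,5,-151,0,0,0,0]'

```text
time: 7.3
tool_pos: [0.4942, -0.2474, 0.2101]
orientation: [-0.544, -3.09, 0.0]
ft_force: [0.1, 1.1, -1.8]
gripper_width: 0.338
grasp_force: 79.8
```

```bash
python3 - <<'E'
from h import *
go(.499,-.246,.215,70.1)
s=snap('scene','s5')
cv2.imwrite('pics/s5c.png',cv2.resize(s['pixels'][100:220,210:330,::-1],(600,600),interpolation=cv2.INTER_CUBIC))
E
```

```text
t 7.3 p [ 0.4942 -0.2474  0.2101] F [ 0.1  1.1 -1.8] w 0.338 g 79.76844549179077 
shift [-4.   2.9 -4.9] turn [-0.05 -0.23 -0.07]
```

View pics/s5c.png

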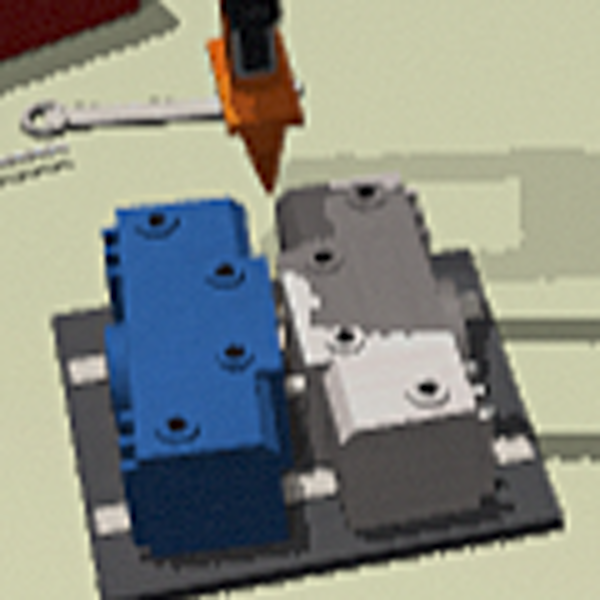

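```bash
python3 - <<'E'
from h import *
s=load('s5')
n=lambda P,z:toz(s,np.array(P)/5+[210,100],z).round(4)
print(n([(243,199),(250,258),(285,190),(275,200),(283,262)],.0835), n([(270,193)],.2101+.004-.098-.001))
a=np.radians(70.1);Y=np.array([np.cos(a),np.sin(a)]);X=np.array([Y[1],-Y[0]])
for q in n([(243,199),(250,258),(285,190),(275,200),(283,262)],.0835)[:,:2]: print(((q-[.522,-.175])@X*1e3).round(1),((q-[.522,-.175])@Y*1e3).round(1))
q=np.array([.4942,-.2474])-[.522,-.175];print(q@X,q@Y)
b=n([(427,388),(346,337),(322,257),(366,193)],.0845)[:,:2];c=n([(177,425),(234,352),(225,271),(157,222)],.0845)[:,:2]
print(b,c,c.mean(0)-b.mean(0))
E
```

```text
[[ 0.4982 -0.266   0.0835]
 [ 0.52   -0.2196  0.0835]
 [ 0.4746 -0.2597  0.0835]
 [ 0.4837 -0.2551  0.0835]
 [ 0.5066 -0.2065  0.0835]] [[ 0.5    -0.2274  0.1151]]
8.6 -93.7
13.3 -42.6
-15.7 -95.8
-8.7 -88.4
-3.8 -34.9
-0.0014965304954648363 -0.07753941189147716
[[ 0.4947 -0.0768]
 [ 0.5096 -0.1341]
 [ 0.4872 -0.1971]
 [ 0.4383 -0.2307]] [[ 0.6162 -0.1255]
 [ 0.5649 -0.1572]
 [ 0.5372 -0.2167]
 [ 0.5485 -0.2742]] [ 0.08425  -0.033725]
```

Request:
carry_out --commands '[10,-2,1,15,0,0,0,10,-2,1,30,0,0,0,10,-2,1,40,0,0,0,10,-2,1,46,0,0,0,10,-2,1,50,0,0,0]'

```text
time: 7.85
tool_pos: [0.4986, -0.2435, 0.1613]
orientation: [-0.536, -3.094, -0.001]
ft_force: [0.6, -0.1, -1.5]
gripper_width: 0.339
grasp_force: 79.8
```

Request:
carry_out --commands '[10,0,0,8,0,0,0,10,0,0,16,0,0,0,10,0,0,22,0,0,0,10,0,0,27,0,0,0,10,0,0,32,0,0,0]'

```text
time: 8.35
tool_pos: [0.5016, -0.246, 0.1336]
orientation: [0.537, 3.089, -0.004]
ft_force: [0.8, 0.2, 7.4]
gripper_width: 0.341
grasp_force: 80.8
```

Request:
carry_out --commands '[10,0,0,3,0,0,0,10,0,0,6,0,0,0,10,0,0,8,0,0,0,10,0,0,8,0,0,0,10,0,0,8,0,0,0]'

```text
time: 8.85
tool_pos: [0.5024, -0.2466, 0.1263]
orientation: [0.537, 3.087, -0.005]
ft_force: [1.1, 0.4, 7.4]
gripper_width: 0.341
grasp_force: 80.8
```

Request:
carry_out --commands '[10,0,0,2,0,0,0,10,0,0,4,0,0,0,10,0,0,5,0,0,0,10,0,0,5,0,0,0,10,0,0,5,0,0,0]'

```text
time: 9.35
tool_pos: [0.5032, -0.2471, 0.1233]
orientation: [0.536, 3.085, -0.006]
ft_force: [0.0, 0.9, 14.7]
gripper_width: 0.341
grasp_force: 81.9
```

Guard landed here too. Draw out and look.

Request:
carry_out --commands '[10,0,0,-12,0,0,0,10,0,0,-35,0,0,0,10,0,0,-65,0,0,0,10,0,0,-95,0,0,0,10,0,0,-102,0,0,0]'

```text
time: 9.85
tool_pos: [0.5009, -0.2458, 0.2239]
orientation: [0.537, 3.089, -0.005]
ft_force: [0.6, -0.2, -0.4]
gripper_width: 0.344
grasp_force: 79.8
```

```bash
python3 - <<'E'
from h import *
go(.467,.245,.222,82.5)
s=snap('scene','s6')
cv2.imwrite('pics/s6c.png',cv2.resize(s['pixels'][90:220,210:340,::-1],(590,590),interpolation=cv2.INTER_CUBIC))
E
```

```text
t 9.85 p [ 0.5009 -0.2458  0.2239] F [ 0.6 -0.2 -0.4] w 0.344 g 79.8152482509613 
shift [ 1.975e+02  4.506e+02 -3.000e-01] turn [ -0.15   0.4  -12.22]
```

View pics/s6c.png

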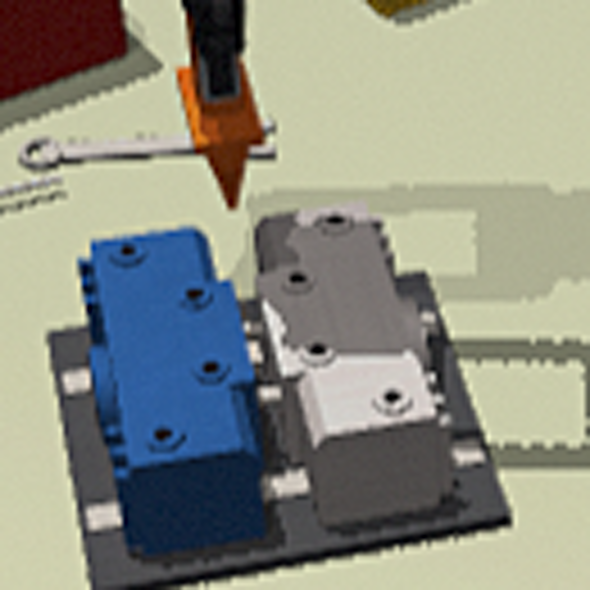

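Request:
carry_out --commands '[10,19,43,0,0,0,-4,10,38,86,0,0,0,-8,10,57,130,0,0,0,-12,10,76,174,0,0,0,-12,10,95,217,0,0,0,-12]'

```text
time: 10.4
tool_pos: [0.4809, -0.0062, 0.2175]
orientation: [-0.212, -3.131, -0.001]
ft_force: [1.1, -0.1, -0.7]
gripper_width: 0.34
grasp_force: 79.9
```

```bash
python3 - <<'E'
from h import *
go(.467,.245,.222,82.5)
E
```

```text
t 10.4 p [ 0.4809 -0.0062  0.2175] F [ 1.1 -0.1 -0.7] w 0.34 g 79.92745757102966 
shift [ 47.7 247.   -4.3] turn [ 0.01 -0.19 -0.25]
```

Request:
carry_out --commands '[10,8,40,-1,0,0,0,10,17,85,-2,0,0,0,10,26,130,-3,0,0,0,10,35,175,-4,0,0,0,10,44,215,-4,0,0,0]'

```text
time: 10.9
tool_pos: [0.4664, 0.2126, 0.2216]
orientation: [-0.21, -3.132, 0.001]
ft_force: [0.4, -0.0, -1.4]
gripper_width: 0.345
grasp_force: 79.9
```

```bash
python3 - <<'E'
from h import *
go(.467,.245,.222,82.5)
E
```

```text
t 10.9 p [0.4664 0.2126 0.2216] F [ 0.4 -0.  -1.4] w 0.345 g 79.92603421211243 
shift [ 3.7 32.2 -0.4] turn [-0.06 -0.16 -0.18]
```

Request:
carry_out --commands '[10,4,25,0,0,0,0,10,4,32,0,0,0,0,10,4,32,0,0,0,0]'

```text
time: 11.2
tool_pos: [0.4673, 0.2433, 0.2219]
orientation: [-0.208, -3.132, 0.003]
ft_force: [-0.6, -0.4, -1.8]
gripper_width: 0.344
grasp_force: 79.9
```

```bash
python3 - <<'E'
from h import *
go(.467,.245,.118,82.5)
s=snap('scene','s7')
cv2.imwrite('pics/s7c.png',cv2.resize(s['pixels'][180:330,270:420,::-1],(600,600),interpolation=cv2.INTER_CUBIC))
E
```

```text
t 11.2 p [0.4673 0.2433 0.2219] F [-0.6 -0.4 -1.8] w 0.344 g 79.92334842681885 
shift [  0.3   1.9 103.9] turn [-0.11 -0.15 -0.1 ]
```

View pics/s7c.png

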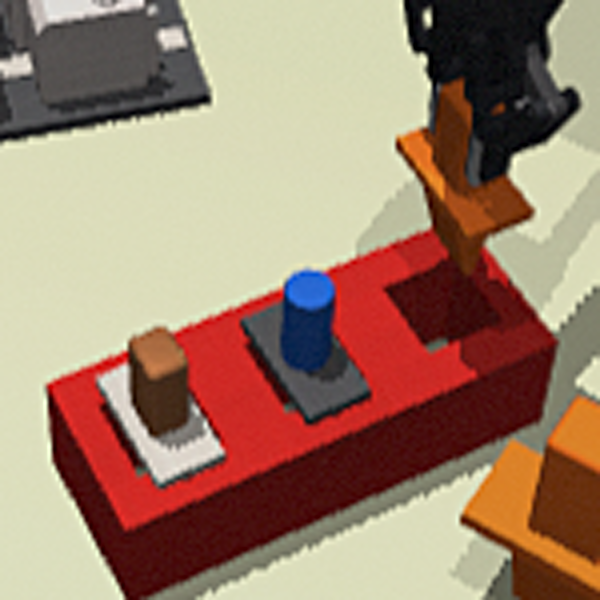

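The wedge is above its opening (crop 465,270). That is ten pictures viewed. I lower it and watch the force.

Request:
carry_out --commands '[10,0,2,20,0,0,0,10,0,2,40,0,0,0,10,0,2,60,0,0,0,10,0,2,80,0,0,0,10,0,2,92,0,0,0]'

```text
time: 11.75
tool_pos: [0.4675, 0.2428, 0.1295]
orientation: [-0.214, -3.131, 0.003]
ft_force: [0.5, -0.2, -1.6]
gripper_width: 0.342
grasp_force: 79.9
```

Request:
carry_out --commands '[10,0,0,4,0,0,0,10,0,0,8,0,0,0,10,0,0,11,0,0,0,10,0,0,11,0,0,0]'

```text
time: 12.15
tool_pos: [0.469, 0.2451, 0.1212]
orientation: [0.211, 3.134, 0.0]
ft_force: [0.1, 0.1, -1.5]
gripper_width: 0.345
grasp_force: 79.9
```

Request:
carry_out --commands '[10,0,0,3,0,0,0,10,0,0,5,0,0,0,10,0,0,7,0,0,0,10,0,0,7,0,0,0]'

```text
time: 12.55
tool_pos: [0.4688, 0.2452, 0.1143]
orientation: [0.211, 3.134, 0.0]
ft_force: [-0.5, -1.4, 1.3]
gripper_width: 0.346
grasp_force: 80.1
```

Request:
carry_out --commands '[10,0,0,1,0,0,0,70,0,0,1,0,0,0,70,0,0,1,0,0,0,70,0,0,1,0,0,0,70,0,0,1,0,0,0]'

```text
time: 13.05
tool_pos: [0.4686, 0.245, 0.1126]
orientation: [-0.211, -3.134, 0.0]
ft_force: [0.3, 0.8, 0.3]
gripper_width: 0.7
grasp_force: 0.0
```

Request:
carry_out --commands '[70,0,0,-15,0,0,0,70,0,0,-50,0,0,0,70,0,0,-95,0,0,0,70,0,0,-140,0,0,0,70,0,0,-140,0,0,0]'

```text
time: 13.55
tool_pos: [0.4734, 0.2469, 0.2627]
orientation: [0.21, 3.119, 0.011]
ft_force: [0.6, 0.3, 0.3]
gripper_width: 0.699
grasp_force: 0.0
```

```bash
python3 - <<'E'
from h import *
go(.467,.2415,.2,82.5)
t=snap('top','t9');s=snap('scene','s9');o=load('s0');
# compare wedge patch in scene before/after
y=lambda c:cv2.inRange(cv2.cvtColor(c['pixels'][225:275,360:402],cv2.COLOR_RGB2HSV),(8,150,60),(20,255,255))
for c in(o,s):
    yy,xx=np.nonzero(y(c));print(len(xx),xx.mean()+360,yy.mean()+225,xx.min(),xx.max(),yy.min(),yy.max())
d=lambda c:c['pixels'][225:275,360:402].astype(float)
print('shift',cv2.phaseCorrelate(d(o).mean(2),d(s).mean(2)))
E
```

```text
t 13.55 p [0.4734 0.2469 0.2627] F [0.6 0.3 0.3] w 0.699 g 0.0 
shift [ 6.6 -6.7 62.6] turn [ 0.46  0.87 -0.21]
682 381.07038123167155 251.36070381231673 6 35 7 45
694 381.5100864553314 252.57060518731987 6 36 8 46
shift ((0.3192548322858393, 0.5665054950317696), 0.9081152157479506)
```

```bash
python3 - <<'E'
from h import *
s=load('s6')
n=lambda P:toz(s,np.array(P)*130/590+[210,90],.0845)
b=n([(392,398),(318,350),(297,279),(337,219)])-n([(163,435),(211,368),(196,296),(127,250)])
o=np.array([[.4986,-.0773],[.514,-.1348],[.4916,-.1979],[.4419,-.2329]])-np.array([[.6089,-.1174],[.5597,-.1518],[.5375,-.2149],[.5527,-.2734]])
print('opening mm, left to right',((b[:,:2]-o)@[-.941,.338]*1e3).round(1))
print(robot.close_job())
E
```

```text
opening mm, left to right [15.1 14.8 13.  13.3]
the job is handed in; nothing more can be done
None
```

The job is handed in at about 13.6 s of the 58 s allowed. Both ends of the seam are open by roughly 13–15 mm (from the camera images), and the wedge hangs released in its original place, within about 3 mm of where it started. The judge's verdict was not returned.

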